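# Count the mould colonies on the colony counter

### The arm

A 7-joint arm with a two-finger parallel gripper is mounted at the origin on the work surface. World frame = base frame: x ahead of the robot, y to its left, z up, the work surface at z = 0. Lengths are in m, angles in rad, forces in N, time in s.
With the tool pointing down it reaches from about 0.425 to 0.925 m from the base axis. Payload 6.8 kg.
Tool frame: the origin (TCP) lies between the finger pads, 19 mm behind the fingertips; this is the grasp point; z points along the fingers, y is the line along which they close (so a half turn about z gives the same grasp; the last joint's range is limited). The gripper opens to 85 mm and grips with 20 to 120 N. Pads are 22 mm wide; open, the fingers measure 114 mm over their backs; the gripper's body (76 mm by 85 mm) begins 54 mm behind the grasp point. The pads swing forward as they close: fully open they stand 13 mm farther back than shut.
Start: joints at [1.21, 0.477, 0.022, 1.555, -0.011, 1.109, -0.083], TCP at [0.169, -0.654, 0.25] pointing down, gripper open.
Joint ranges: [-2.96, 2.96], [-0.34, 2.1], [-1.41, 1.46], [0.24, 2.44], [-1.37, 4.51], [0.17, 1.92], [-2.96, 2.96]. Speed limits (rad/s): [2.39, 2.39, 3.14, 3.14, 3.14, 3.14, 3.14].

### API

Orientations are given as a unit quaternion [w, x, y, z].
In Python, from station import bot gives the robot as it stands.
- The arm moves only by the tool jog_arm, never from a script. Its argument "rows" is a list of rows, each an object of numbers: "fingers": the finger opening in mm, from 0 to 85.4; "x", "y", "z": the shift along the tool's x, y, z in mm; "ax", "ay", "az": the turn, a rotation vector about the tool's x, y, z in degrees. A call has exactly 8 rows; each row shifts and turns the commanded pose from where the row before left it, along the tool's axes as they then stand; what a row does not reach is not made up. A row lasts 1/10 s, in which the tool goes at most 50 mm and 8.59 degrees, less where a joint would pass 70% of its speed; a pose out of reach is approached as far as the arm can. A call with a gripper value outside its range is refused whole. The fingers move at their own pace and stop on an object; "force" is the grip in N (left out, the last holds). Time passes only in rows, so rows that do not move let the fingers close, or fill a call up. It gives the time, the measured TCP pose, the force, the opening and the grip force at its end, in the units of the state.
- bot.get_obs(): the state, without advancing time (a new reading comes with each control period).
- bot.read_camera(name): name is "scene" or "top" or "wrist"; returns a dict with "pixels" (420x560x3 uint8, red, green, blue), "vertical_fov" (degrees; the focal length in pixels is half the picture's height over the tangent of half this angle, whatever the lens; pixels are square), "cx", "cy" (the principal point, pixels), "world_from_camera" (4x4, takes a point from camera to world coordinates). Camera axes: x right, y down, z forward; pixel columns grow to the right and rows downward; lengths in m; the calibration is good to about 2 mm. The wrist camera is an equidistant fisheye: a pixel r from the principal point sees the ray r / f radians off the axis. A picture is of the moment at which its call begins. There is no depth.
- bot.hand_in(): hands the job in; it is judged then, once.
The state is a dict: "t": time; "q": joint angles; "joint_vel": joint speeds; "joint_torque": joint torques, N m; "eef_pos": TCP position; "tool_rot": TCP orientation; "contact_force": force on the tool from outside, world axes, zero at the start; "torque": the same for the moment, N m; "gripper_width": opening from 0.0 (shut) to 1.0 (fully open); "grasp_force": force on a finger pad.
Only numpy, scipy, OpenCV 4.12 (cv2) and the standard library are available. Lean on these libraries where they do the work, as an engineer would, in place of code of your own. Each camera call takes 0.05 s, during which the arm holds its last target. There are 200 camera calls.

### The job

A closed culture dish lies on the pressure stage of the colony counter, with four mould colonies in a curved row that get smaller from one end to the other. Count them with the tip of the shut fingers: gently touch the lid right over each colony in turn, from the biggest along the row to the smallest, just firmly enough that the sprung stage gives a little, lifting off between touches and touching the lid nowhere else. Do not grasp or lift anything: leave the dish seated on its stage, and the pen, the spare dishes and the bottle where they are.

Things in the scene. Friction and masses are not known exactly. Their poses are not given: they have to be found in the camera images.
- counter: Digital colony counter: fixed blue case 300 (x) by 280 (y) mm, flat grey deck 85 mm above the bench, sloped white panel on its -x side. Origin: underside centre, on the bench. Stage centre: x +45 mm. Pen tray on the deck: x +40, y +115. At x +128, y -115 a gooseneck rises to 217 mm above the bench and holds a magnifier ring (106 mm wide) out beyond the -y side.
- stage: White round pressure stage, 168 mm across, upper face 97 mm above the bench, six small black stops (6 mm high) round the dish. Origin: centre of its underside, 6 mm below the upper face. Sprung: pressing the dish with 1 to 2 N starts it sinking, then about 1.1 mm per newton to a hard stop 4 mm down; it springs back when released. A touch registers once it has sunk 0.5 mm; 2 to 4 N is plenty.
- dish: Closed clear plastic dish, 150 mm across, 20 mm high, about 140 g, loose on the stage between the stops with about 2 mm of play, turned any way. Cream agar with four dark grey-green mould colonies. Origin: centre of its underside; the lid's flat upper face is 20 mm above it, 117 mm above the bench.
- colony1: The biggest colony, 25 mm across, at one end of the row. Origin: on the lid's upper face straight above its centre (the colony lies 10 to 13 mm lower, on the agar). Colonies stand 28 to 31 mm apart. A touch counts where the middle of the shut fingertips, straight below the TCP with the tool pointing down, meets the lid.
- colony2: The second colony of the row, 20 mm across. Origin: on the lid's upper face above its centre.
- colony3: The third colony of the row, 16 mm across. Origin: on the lid's upper face above its centre.
- colony4: The smallest colony, 12 mm across, at the other end of the row. Origin: on the lid's upper face above its centre.
- pen: Loose pen, 124 mm long and 11 mm thick, white with a black cap, lying along x in the tray on the counter's deck. Origin: near its middle, on its underside. Not to be moved.
- spare_low: Spare closed dish, 90 mm across and 15 mm high, loose on the bench beside the counter (-y side), the lower of a stack of two. Origin: centre of its underside. Not to be moved.
- spare_top: Spare dish of the same size on top of the other. Origin: centre of its underside. Not to be moved.
- bottle: Small amber bottle, 42 mm across and 85 mm high, loose on the bench beside the counter (+y side). Origin: centre of its underside. Not to be moved.
Things that resemble listed ones, but are neither listed nor needed, are in the scene too. Several things have the shape of the dish; the one meant has the colours described above.

How it is judged:
On the way, in this order (a step that is already met when the one before it is completed fails the run):
1. shut fingertips press the lid over the biggest colony and the stage gives (horizontal distance between the grasp point and colony1 below 0.01 m and contact force between the fingers and colony1 above 0.3 N and z of stage in the frame of counter below 0.0905 m), for 0.06 s.
2. fingertips lifted off the lid again (contact force between the fingers and dish below 0.05 N), for 0.1 s.
3. shut fingertips press the lid over the second colony and the stage gives (horizontal distance between the grasp point and colony2 below 0.01 m and contact force between the fingers and colony2 above 0.3 N and z of stage in the frame of counter below 0.0905 m), for 0.06 s.
4. fingertips lifted off the lid again (contact force between the fingers and dish below 0.05 N), for 0.1 s.
5. shut fingertips press the lid over the third colony and the stage gives (horizontal distance between the grasp point and colony3 below 0.01 m and contact force between the fingers and colony3 above 0.3 N and z of stage in the frame of counter below 0.0905 m), for 0.06 s.
6. fingertips lifted off the lid again (contact force between the fingers and dish below 0.05 N), for 0.1 s.
7. shut fingertips press the lid over the smallest colony and the stage gives (horizontal distance between the grasp point and colony4 below 0.01 m and contact force between the fingers and colony4 above 0.3 N and z of stage in the frame of counter below 0.0905 m), for 0.06 s.
8. fingertips lifted off the lid again (contact force between the fingers and dish below 0.05 N), for 0.1 s.
At the end, for the whole second after the job is handed in: All four colonies have been touched in order with a lift between; the dish lies still and level on its stage, centred within 6 mm and no more than 3 mm off its surface; pen, spare dishes and bottle are within 15 mm of where they were (horizontal distance between dish and stage below 0.006 m and z of dish in the frame of stage below 0.009 m and angle between dish's own z axis and vertical below 0.05 rad and linear speed of dish below 0.02 m/s and distance of each of pen, spare_low, spare_top, bottle from where it was at the start of the episode below 0.015 m).
It fails at once if the lid is pressed with more than 15 N (contact force between the fingers and dish above 15 N).
It fails at once if the lid or dish is touched away from every colony (TCP more than 14 mm aside of all four) (contact force between the fingers and dish above 0.5 N and (horizontal distance between the grasp point and colony1 above 0.014 m and horizontal distance between the grasp point and colony2 above 0.014 m and horizontal distance between the grasp point and colony3 above 0.014 m and horizontal distance between the grasp point and colony4 above 0.014 m)).
It fails at once if the dish is lifted, tipped or pushed off its place (z of dish in the frame of stage above 0.012 m or angle between dish's own z axis and vertical above 0.08 rad or horizontal distance between dish and stage above 0.008 m).
It fails at once if the pen, a spare dish or the bottle is moved by more than 15 mm (distance of any of pen, spare_low, spare_top, bottle from where it was at the start of the episode above 0.015 m).
It also fails if it takes over 45 s, if anything falls off the work surface, if the arm or the gripper's body presses on something with over 40 N, if the wrist force passes 120 N, or if a joint passes its speed limit or range.

## Working session

There is one attempt and no reset: what is moved stays moved. The work goes in short steps, Python scripts to look and compute and a tool call to move; the robot and the scene stay as the last step left them, time stands still between calls to the robot, and variables do not carry over. Pictures are saved under pics/ and viewed, at most 10 in all, crops included, and the job is handed in when it is done.

Besides the shell and the picture viewer there is one more tool, called as a command line: name --argument value ..., lists and objects as JSON in quotes. jog_arm: Moves the arm, as the interface text tells. Its arguments: {"type":"object","properties":{"rows":{"type":"array","items":{"type":"object","properties":{"fingers":{"type":"number"},"x":{"type":"number"},"y":{"type":"number"},"z":{"type":"number"},"ax":{"type":"number"},"ay":{"type":"number"},"az":{"type":"number"}}}},"force":{"type":"number"}},"required":["rows"]}

```bash
mkdir -p pics
python3 - <<'E'
from station import bot
import cv2,pickle
d={}
for n in("scene","top"):
    c=bot.read_camera(n); d[n]=c; cv2.imwrite(f"pics/{n}0.png",c["pixels"][:,:,::-1])
pickle.dump(d,open("cams.pkl","wb"))
o=bot.get_obs();print(o["t"],o["eef_pos"],o["tool_rot"],o["contact_force"])
E
```

```text
0.1 [ 0.16870697 -0.65304407  0.24914086] [-8.15250387e-04  9.92020942e-01  1.26070472e-01 -1.51712107e-04] [ 0.06845807  0.10816723 -0.36940909]
```

View pics/scene0.png

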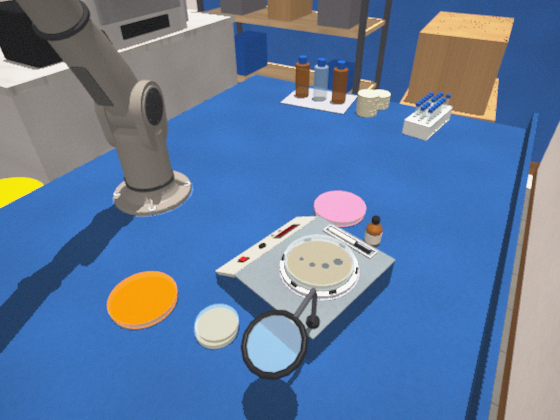

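View pics/top0.png

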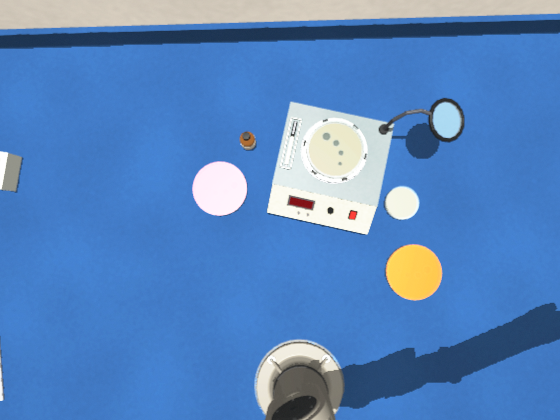

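The top view shows the dish at about (335,149), with the colonies running from (326,136), the biggest, through (336,143) and (341,153) to (340,163), the smallest. The gooseneck is at the right, and the magnifier is clear of the dish.

```bash
cat > h.py <<'E'
import numpy as np,cv2
def cast(c,u,v,z):
    f=c["pixels"].shape[0]/2/np.tan(np.radians(c["vertical_fov"])/2)
    T=np.array(c["world_from_camera"]); d=T[:3,:3]@[(u-c["cx"])/f,(v-c["cy"])/f,1]
    return T[:3,3]+d*(z-T[2,3])/d[2]
def blobs(c,box,k=6):
    x0,y0,x1,y1=box
    g=cv2.cvtColor(c["pixels"][y0:y1,x0:x1],cv2.COLOR_RGB2GRAY)
    g=cv2.resize(g,None,fx=k,fy=k,interpolation=cv2.INTER_CUBIC)
    ref=np.median(g); m=(g<ref-35).astype(np.uint8)
    n,l,s,ce=cv2.connectedComponentsWithStats(m)
    return [((ce[i][0]+.5)/k-.5+x0,(ce[i][1]+.5)/k-.5+y0,s[i,4]/k/k) for i in range(1,n) if s[i,4]>4*k*k]
E
python3 - <<'E'
import pickle;from h import *
d=pickle.load(open("cams.pkl","rb"))
for n,b in(("top",(316,126,354,172)),("scene",(290,245,352,285))):
    print(n,np.round(np.array(d[n]["world_from_camera"])[:3,3],3))
    for u,v,a in blobs(d[n],b): print(round(u,1),round(v,1),round(a,1),np.round(cast(d[n],u,v,.1055),4))
E
```

```text
top [0.415 0.042 1.093]
326.0 135.9 43.6 [ 0.6609 -0.0846  0.1055]
335.7 142.6 26.2 [ 0.6429 -0.1089  0.1055]
340.5 152.3 16.7 [ 0.617  -0.1202  0.1055]
339.6 163.1 8.2 [ 0.5891 -0.1169  0.1055]
scene [ 0.862 -0.647  0.703]
301.0 258.5 8.8 [ 0.5896 -0.1169  0.1055]
337.6 261.4 43.8 [ 0.6613 -0.085   0.1055]
311.8 264.2 18.3 [ 0.6173 -0.1202  0.1055]
325.0 265.4 30.2 [ 0.6431 -0.1092  0.1055]
293.0 282.6 21.8 [ 0.6081 -0.1849  0.1055]
```

jog_arm --rows '[{"fingers":0,"z":-40},{"fingers":0,"x":38,"y":-26},{"fingers":0,"x":38,"y":-26},{"fingers":0,"x":38,"y":-26},{"fingers":0,"x":38,"y":-26},{"fingers":0,"x":38,"y":-26},{"fingers":0,"x":38,"y":-26},{"fingers":0,"x":38,"y":-26}]'

```text
invalid input
```

jog_arm --rows '[{"fingers":0,"x":38,"y":-26},{"fingers":0,"x":38,"y":-26},{"fingers":0,"x":38,"y":-26},{"fingers":0,"x":38,"y":-26},{"fingers":0,"x":38,"y":-26},{"fingers":0,"x":38,"y":-26},{"fingers":0},{"fingers":0}]'

```text
invalid input
```

```bash
cat > go.py <<'E'
import sys;from station import bot;import numpy as np
from scipy.spatial.transform import Rotation as R
C=np.array([[.6611,-.0848],[.6430,-.1090],[.6171,-.1202],[.5893,-.1169]])
def go(i,z):
    o=bot.get_obs();q=np.array(o["tool_rot"]);r=R.from_quat(q[[1,2,3,0]])
    w=np.r_[C[i],z]-o["eef_pos"]
    dn=r.inv().apply([0,0,-1]); lev=R.align_vectors([dn],[[0,0,1.]])[0].as_rotvec(degrees=True)
    print(o["t"],np.round(o["eef_pos"],4),"shift mm",np.round(1e3*r.inv().apply(w),1),"level",np.round(lev,2),"F",np.round(o["contact_force"],2),"w",round(o["gripper_width"],3))
go(int(sys.argv[1]),float(sys.argv[2]))
E
python3 go.py 0 0.16
```

```text
0.1 [ 0.1687 -0.653   0.2491] shift mm [ 618.9 -426.9   89.8] level [-0.09  0.01  0.  ] F [ 0.07  0.11 -0.37] w 0.995
```

jog_arm --force 20 --rows '[{"fingers":0,"x":0,"y":0,"z":-40,"ax":0,"ay":0,"az":0},{"fingers":0,"x":38,"y":-26,"z":0,"ax":0,"ay":0,"az":0},{"fingers":0,"x":38,"y":-26,"z":0,"ax":0,"ay":0,"az":0},{"fingers":0,"x":38,"y":-26,"z":0,"ax":0,"ay":0,"az":0},{"fingers":0,"x":38,"y":-26,"z":0,"ax":0,"ay":0,"az":0},{"fingers":0,"x":38,"y":-26,"z":0,"ax":0,"ay":0,"az":0},{"fingers":0,"x":38,"y":-26,"z":0,"ax":0,"ay":0,"az":0},{"fingers":0,"x":38,"y":-26,"z":0,"ax":0,"ay":0,"az":0}]'

```text
t: 0.9
eef_pos: [0.3816, -0.4091, 0.2898]
tool_rot: [-0.0, 0.992, 0.126, -0.0]
contact_force: [0.6, 0.6, 0.1]
gripper_width: 0.004
grasp_force: 0.0
```

jog_arm --rows '[{"fingers":0,"x":38,"y":-26,"z":0,"ax":0,"ay":0,"az":0},{"fingers":0,"x":38,"y":-26,"z":0,"ax":0,"ay":0,"az":0},{"fingers":0,"x":38,"y":-26,"z":0,"ax":0,"ay":0,"az":0},{"fingers":0,"x":38,"y":-26,"z":0,"ax":0,"ay":0,"az":0},{"fingers":0,"x":38,"y":-26,"z":0,"ax":0,"ay":0,"az":0},{"fingers":0,"x":38,"y":-26,"z":0,"ax":0,"ay":0,"az":0},{"fingers":0,"x":38,"y":-26,"z":0,"ax":0,"ay":0,"az":0},{"fingers":0,"x":38,"y":-26,"z":0,"ax":0,"ay":0,"az":0}]'

```text
t: 1.7
eef_pos: [0.6239, -0.132, 0.2896]
tool_rot: [0.0, 0.992, 0.126, -0.0]
contact_force: [0.4, -0.0, -0.2]
gripper_width: -0.005
grasp_force: 0.0
```

```bash
python3 go.py 0 0.16
```

```text
1.7 [ 0.6239 -0.132   0.2896] shift mm [ 47.9 -36.4 129.6] level [-0.01  0.04  0.  ] F [ 0.42 -0.02 -0.24] w -0.005
```

jog_arm --rows '[{"fingers":0,"x":24,"y":-18,"z":0,"ax":0,"ay":0,"az":0},{"fingers":0,"x":24,"y":-18,"z":0,"ax":0,"ay":0,"az":0},{"fingers":0,"x":0,"y":0,"z":40,"ax":0,"ay":0,"az":0},{"fingers":0,"x":0,"y":0,"z":40,"ax":0,"ay":0,"az":0},{"fingers":0,"x":0,"y":0,"z":30,"ax":0,"ay":0,"az":0},{"fingers":0,"x":0,"y":0,"z":19,"ax":0,"ay":0,"az":0},{"fingers":0,"x":0,"y":0,"z":0,"ax":0,"ay":0,"az":0},{"fingers":0,"x":0,"y":0,"z":0,"ax":0,"ay":0,"az":0}]'

```text
t: 2.5
eef_pos: [0.6607, -0.0865, 0.1612]
tool_rot: [-0.0, 0.992, 0.126, -0.0]
contact_force: [-0.6, 0.0, 0.2]
gripper_width: 0.002
grasp_force: 0.0
```

```bash
python3 go.py 0 0.136
python3 - <<'E'
from station import bot;import cv2
for n in ("scene","wrist"):
    c=bot.read_camera(n)["pixels"][:,:,::-1]
    if n=="scene": c=cv2.resize(c[200:320,220:400],None,fx=4,fy=4)
    cv2.imwrite(f"pics/{n}1.png",c)
E
```

```text
2.5 [ 0.6607 -0.0865  0.1612] shift mm [ 0.8 -1.6 25.2] level [-0.01  0.02  0.  ] F [-0.62  0.01  0.18] w 0.002
```

View pics/scene1.png

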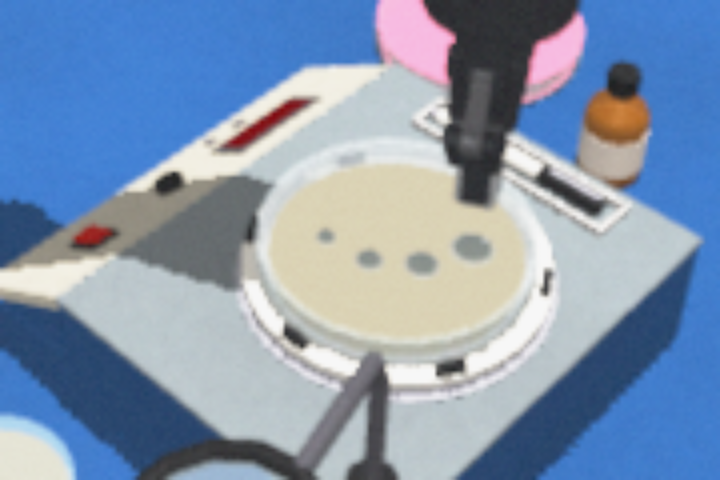

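The shut fingertips hang over the biggest colony, crop (475,200) against the colony at (472,247), and nothing is in the way.

jog_arm --rows '[{"fingers":0,"x":0.8,"y":-1.5,"z":12,"ax":0,"ay":0,"az":0},{"fingers":0,"x":0,"y":0,"z":8,"ax":0,"ay":0,"az":0},{"fingers":0,"x":0,"y":0,"z":2,"ax":0,"ay":0,"az":0},{"fingers":0,"x":0,"y":0,"z":1,"ax":0,"ay":0,"az":0},{"fingers":0,"x":0,"y":0,"z":1,"ax":0,"ay":0,"az":0},{"fingers":0,"x":0,"y":0,"z":1,"ax":0,"ay":0,"az":0},{"fingers":0,"x":0,"y":0,"z":0,"ax":0,"ay":0,"az":0},{"fingers":0,"x":0,"y":0,"z":0,"ax":0,"ay":0,"az":0}]'

```text
t: 3.4
eef_pos: [0.6612, -0.0849, 0.1362]
tool_rot: [0.0, 0.992, 0.126, 0.0]
contact_force: [-0.6, 0.5, -0.7]
gripper_width: -0.003
grasp_force: 0.0
```

jog_arm --rows '[{"fingers":0,"x":0,"y":0,"z":0.5,"ax":0,"ay":0,"az":0},{"fingers":0,"x":0,"y":0,"z":0.5,"ax":0,"ay":0,"az":0},{"fingers":0,"x":0,"y":0,"z":0.5,"ax":0,"ay":0,"az":0},{"fingers":0,"x":0,"y":0,"z":0,"ax":0,"ay":0,"az":0},{"fingers":0,"x":0,"y":0,"z":0,"ax":0,"ay":0,"az":0},{"fingers":0,"x":0,"y":0,"z":0,"ax":0,"ay":0,"az":0},{"fingers":0,"x":0,"y":0,"z":0,"ax":0,"ay":0,"az":0},{"fingers":0,"x":0,"y":0,"z":0,"ax":0,"ay":0,"az":0}]'

```text
t: 4.2
eef_pos: [0.6612, -0.0849, 0.1346]
tool_rot: [0.0, 0.992, 0.126, 0.0]
contact_force: [0.4, 0.2, 2.3]
gripper_width: 0.0
grasp_force: 1.2
```

jog_arm --rows '[{"fingers":0,"x":0,"y":0,"z":0.5,"ax":0,"ay":0,"az":0},{"fingers":0,"x":0,"y":0,"z":0.5,"ax":0,"ay":0,"az":0},{"fingers":0,"x":0,"y":0,"z":0,"ax":0,"ay":0,"az":0},{"fingers":0,"x":0,"y":0,"z":0,"ax":0,"ay":0,"az":0},{"fingers":0,"x":0,"y":0,"z":0,"ax":0,"ay":0,"az":0},{"fingers":0,"x":0,"y":0,"z":0,"ax":0,"ay":0,"az":0},{"fingers":0,"x":0,"y":0,"z":0,"ax":0,"ay":0,"az":0},{"fingers":0,"x":0,"y":0,"z":0,"ax":0,"ay":0,"az":0}]'

```text
t: 5.0
eef_pos: [0.6612, -0.0849, 0.1336]
tool_rot: [0.0, 0.992, 0.126, 0.0]
contact_force: [1.1, -0.4, 3.3]
gripper_width: -0.002
grasp_force: 1.7
```

jog_arm --rows '[{"fingers":0,"x":0,"y":0,"z":-3,"ax":0,"ay":0,"az":0},{"fingers":0,"x":0,"y":0,"z":-12,"ax":0,"ay":0,"az":0},{"fingers":0,"x":0,"y":0,"z":0,"ax":0,"ay":0,"az":0},{"fingers":0,"x":0,"y":0,"z":0,"ax":0,"ay":0,"az":0},{"fingers":0,"x":-12,"y":9.5,"z":0,"ax":0,"ay":0,"az":0},{"fingers":0,"x":-11.5,"y":9.5,"z":0,"ax":0,"ay":0,"az":0},{"fingers":0,"x":0,"y":0,"z":0,"ax":0,"ay":0,"az":0},{"fingers":0,"x":0,"y":0,"z":0,"ax":0,"ay":0,"az":0}]'

```text
t: 5.8
eef_pos: [0.6425, -0.1104, 0.1484]
tool_rot: [0.0, 0.992, 0.125, -0.0]
contact_force: [-0.1, 0.4, 0.5]
gripper_width: -0.0
grasp_force: 0.0
```

```bash
python3 go.py 1 0.1336
```

```text
5.8 [ 0.6425 -0.1104  0.1484] shift mm [ 0.8 -1.2 14.8] level [0.01 0.02 0.  ] F [-0.13  0.45  0.5 ] w -0.0
```

jog_arm --rows '[{"fingers":0,"x":0,"y":0,"z":6,"ax":0,"ay":0,"az":0},{"fingers":0,"x":0,"y":0,"z":4,"ax":0,"ay":0,"az":0},{"fingers":0,"x":0,"y":0,"z":2,"ax":0,"ay":0,"az":0},{"fingers":0,"x":0,"y":0,"z":1,"ax":0,"ay":0,"az":0},{"fingers":0,"x":0,"y":0,"z":1,"ax":0,"ay":0,"az":0},{"fingers":0,"x":0,"y":0,"z":1,"ax":0,"ay":0,"az":0},{"fingers":0,"x":0,"y":0,"z":0,"ax":0,"ay":0,"az":0},{"fingers":0,"x":0,"y":0,"z":0,"ax":0,"ay":0,"az":0}]'

```text
t: 6.6
eef_pos: [0.6432, -0.1088, 0.1338]
tool_rot: [-0.0, 0.992, 0.126, 0.0]
contact_force: [-1.4, 1.5, 3.8]
gripper_width: 0.004
grasp_force: 1.6
```

jog_arm --rows '[{"fingers":0,"x":0,"y":0,"z":0,"ax":0,"ay":0,"az":0},{"fingers":0,"x":0,"y":0,"z":0,"ax":0,"ay":0,"az":0},{"fingers":0,"x":0,"y":0,"z":0,"ax":0,"ay":0,"az":0},{"fingers":0,"x":0,"y":0,"z":0,"ax":0,"ay":0,"az":0},{"fingers":0,"x":0,"y":0,"z":0,"ax":0,"ay":0,"az":0},{"fingers":0,"x":0,"y":0,"z":0,"ax":0,"ay":0,"az":0},{"fingers":0,"x":0,"y":0,"z":0,"ax":0,"ay":0,"az":0},{"fingers":0,"x":0,"y":0,"z":0,"ax":0,"ay":0,"az":0}]'

```text
t: 7.4
eef_pos: [0.6433, -0.1091, 0.1336]
tool_rot: [0.0, 0.992, 0.126, 0.0]
contact_force: [0.1, 3.3, 3.1]
gripper_width: 0.0
grasp_force: 1.7
```

jog_arm --rows '[{"fingers":0,"x":0,"y":0,"z":-3,"ax":0,"ay":0,"az":0},{"fingers":0,"x":0,"y":0,"z":-12,"ax":0,"ay":0,"az":0},{"fingers":0,"x":0,"y":0,"z":0,"ax":0,"ay":0,"az":0},{"fingers":0,"x":0,"y":0,"z":0,"ax":0,"ay":0,"az":0},{"fingers":0,"x":-14,"y":2,"z":0,"ax":0,"ay":0,"az":0},{"fingers":0,"x":-14,"y":2,"z":0,"ax":0,"ay":0,"az":0},{"fingers":0,"x":0,"y":0,"z":0,"ax":0,"ay":0,"az":0},{"fingers":0,"x":0,"y":0,"z":0,"ax":0,"ay":0,"az":0}]'

```text
t: 8.2
eef_pos: [0.6168, -0.1204, 0.1486]
tool_rot: [0.0, 0.992, 0.126, 0.0]
contact_force: [0.2, 0.1, 0.7]
gripper_width: 0.003
grasp_force: 0.0
```

```bash
python3 - <<'E'
from station import bot;from h import *
c=bot.read_camera("top")
cv2.imwrite("pics/top2.png",cv2.resize(c["pixels"][80:240,220:460,::-1],None,fx=3,fy=3))
c=bot.read_camera("scene")
for u,v,a in blobs(c,(290,245,352,280)): print(round(a,1),np.round(cast(c,u,v,.1055),4))
E
python3 go.py 2 0.1336
```

```text
175.3 [ 0.5981 -0.0833  0.1055]
9.0 [ 0.5896 -0.1169  0.1055]
45.1 [ 0.6613 -0.0849  0.1055]
18.2 [ 0.6174 -0.1202  0.1055]
29.8 [ 0.6431 -0.1092  0.1055]
8.3 [ 0.6174 -0.1197  0.1486] shift mm [-0.4  0.4 15. ] level [-0.01 -0.04  0.  ] F [ 0.03  0.6  -0.39] w 0.001
```

The dish hasn't shifted, so I'll touch colony 3 next.

jog_arm --rows '[{"fingers":0,"x":0,"y":0,"z":6,"ax":0,"ay":0,"az":0},{"fingers":0,"x":0,"y":0,"z":4,"ax":0,"ay":0,"az":0},{"fingers":0,"x":0,"y":0,"z":2,"ax":0,"ay":0,"az":0},{"fingers":0,"x":0,"y":0,"z":1,"ax":0,"ay":0,"az":0},{"fingers":0,"x":0,"y":0,"z":1,"ax":0,"ay":0,"az":0},{"fingers":0,"x":0,"y":0,"z":1,"ax":0,"ay":0,"az":0},{"fingers":0,"x":0,"y":0,"z":0,"ax":0,"ay":0,"az":0},{"fingers":0,"x":0,"y":0,"z":0,"ax":0,"ay":0,"az":0}]'

```text
t: 9.1
eef_pos: [0.6169, -0.1199, 0.1337]
tool_rot: [-0.0, 0.992, 0.126, -0.0]
contact_force: [-1.8, 1.6, 3.6]
gripper_width: -0.003
grasp_force: 1.6
```

jog_arm --rows '[{"fingers":0,"x":0,"y":0,"z":0,"ax":0,"ay":0,"az":0},{"fingers":0,"x":0,"y":0,"z":0,"ax":0,"ay":0,"az":0},{"fingers":0,"x":0,"y":0,"z":0,"ax":0,"ay":0,"az":0},{"fingers":0,"x":0,"y":0,"z":0,"ax":0,"ay":0,"az":0},{"fingers":0,"x":0,"y":0,"z":0,"ax":0,"ay":0,"az":0},{"fingers":0,"x":0,"y":0,"z":0,"ax":0,"ay":0,"az":0},{"fingers":0,"x":0,"y":0,"z":0,"ax":0,"ay":0,"az":0},{"fingers":0,"x":0,"y":0,"z":0,"ax":0,"ay":0,"az":0}]'

```text
t: 9.9
eef_pos: [0.617, -0.1199, 0.1335]
tool_rot: [-0.0, 0.992, 0.126, 0.0]
contact_force: [-2.4, 1.8, 2.8]
gripper_width: 0.003
grasp_force: 1.7
```

jog_arm --rows '[{"fingers":0,"x":0,"y":0,"z":-3,"ax":0,"ay":0,"az":0},{"fingers":0,"x":0,"y":0,"z":-12,"ax":0,"ay":0,"az":0},{"fingers":0,"x":0,"y":0,"z":0,"ax":0,"ay":0,"az":0},{"fingers":0,"x":0,"y":0,"z":0,"ax":0,"ay":0,"az":0},{"fingers":0,"x":-13,"y":-5,"z":0,"ax":0,"ay":0,"az":0},{"fingers":0,"x":-13,"y":-5,"z":0,"ax":0,"ay":0,"az":0},{"fingers":0,"x":0,"y":0,"z":0,"ax":0,"ay":0,"az":0},{"fingers":0,"x":0,"y":0,"z":0,"ax":0,"ay":0,"az":0}]'

```text
t: 10.7
eef_pos: [0.5896, -0.1171, 0.1486]
tool_rot: [0.0, 0.992, 0.126, 0.0]
contact_force: [1.1, -0.2, -0.3]
gripper_width: 0.003
grasp_force: 0.0
```

```bash
python3 go.py 3 0.1336
```

```text
10.7 [ 0.5896 -0.1171  0.1486] shift mm [-0.3 -0.2 15. ] level [ 0.02 -0.02  0.  ] F [ 1.09 -0.24 -0.27] w 0.003
```

jog_arm --rows '[{"fingers":0,"x":0,"y":0,"z":6,"ax":0,"ay":0,"az":0},{"fingers":0,"x":0,"y":0,"z":4,"ax":0,"ay":0,"az":0},{"fingers":0,"x":0,"y":0,"z":2,"ax":0,"ay":0,"az":0},{"fingers":0,"x":0,"y":0,"z":1,"ax":0,"ay":0,"az":0},{"fingers":0,"x":0,"y":0,"z":1,"ax":0,"ay":0,"az":0},{"fingers":0,"x":0,"y":0,"z":1,"ax":0,"ay":0,"az":0},{"fingers":0,"x":0,"y":0,"z":0,"ax":0,"ay":0,"az":0},{"fingers":0,"x":0,"y":0,"z":0,"ax":0,"ay":0,"az":0}]'

```text
t: 11.5
eef_pos: [0.5892, -0.1168, 0.1337]
tool_rot: [0.0, 0.992, 0.126, 0.0]
contact_force: [-2.1, 1.1, 3.3]
gripper_width: 0.001
grasp_force: 1.6
```

jog_arm --rows '[{"fingers":0,"x":0,"y":0,"z":0,"ax":0,"ay":0,"az":0},{"fingers":0,"x":0,"y":0,"z":0,"ax":0,"ay":0,"az":0},{"fingers":0,"x":0,"y":0,"z":0,"ax":0,"ay":0,"az":0},{"fingers":0,"x":0,"y":0,"z":0,"ax":0,"ay":0,"az":0},{"fingers":0,"x":0,"y":0,"z":0,"ax":0,"ay":0,"az":0},{"fingers":0,"x":0,"y":0,"z":0,"ax":0,"ay":0,"az":0},{"fingers":0,"x":0,"y":0,"z":0,"ax":0,"ay":0,"az":0},{"fingers":0,"x":0,"y":0,"z":0,"ax":0,"ay":0,"az":0}]'

```text
t: 12.3
eef_pos: [0.5892, -0.1168, 0.1335]
tool_rot: [-0.0, 0.992, 0.126, -0.0]
contact_force: [-1.5, -0.3, 3.2]
gripper_width: 0.001
grasp_force: 1.7
```

jog_arm --rows '[{"fingers":0,"x":0,"y":0,"z":-3,"ax":0,"ay":0,"az":0},{"fingers":0,"x":0,"y":0,"z":-12,"ax":0,"ay":0,"az":0},{"fingers":0,"x":0,"y":0,"z":-30,"ax":0,"ay":0,"az":0},{"fingers":0,"x":0,"y":0,"z":-30,"ax":0,"ay":0,"az":0},{"fingers":0,"x":0,"y":0,"z":0,"ax":0,"ay":0,"az":0},{"fingers":0,"x":0,"y":0,"z":0,"ax":0,"ay":0,"az":0},{"fingers":0,"x":0,"y":0,"z":0,"ax":0,"ay":0,"az":0},{"fingers":0,"x":0,"y":0,"z":0,"ax":0,"ay":0,"az":0}]'

```text
t: 13.1
eef_pos: [0.5886, -0.1169, 0.2075]
tool_rot: [-0.0, 0.992, 0.126, -0.001]
contact_force: [-0.8, -0.0, -0.0]
gripper_width: 0.002
grasp_force: 0.0
```

Run:
```python
from station import bot;from h import *
c=bot.read_camera("scene")
cv2.imwrite("pics/end.png",c["pixels"][:,:,::-1])
for u,v,a in blobs(c,(290,245,352,280)): print(round(a,1),np.round(cast(c,u,v,.1055),4))
```

```text
8.9 [ 0.5896 -0.1169  0.1055]
44.8 [ 0.6613 -0.0849  0.1055]
18.4 [ 0.6174 -0.1202  0.1055]
30.4 [ 0.643  -0.1092  0.1055]
```

View pics/end.png

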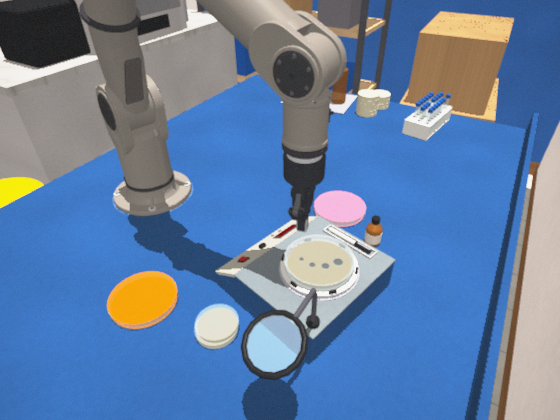

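The arm is lifted clear of the lid. The dish is seated at (320,265), and the pen, spare dishes and bottle are where they started.

```bash
python3 -c "
from station import bot
print(bot.hand_in())"
```

```text
the job is handed in; nothing more can be done
None
```

I touched the lid over all four colonies, biggest to smallest, at about 3 N each with a lift after every touch; the final picture shows the dish, pen, spare dishes and bottle in place, and the job is handed in at about 13 s (no verdict was returned).

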